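# Roll the feed roller onto the inspection line

## Task

Roll the rubber feed roller along the steel plate with your fingertips until it lies centred on the scribed line between the two small pointed posts, square to the plate, and stops there. Roll it, do not drag it: the bright seam that is on top now must end in the lower half. Never pick the roller up off the plate, and leave the end cap, grease pot and plug gauge where they are.

Things in the scene. Friction and masses are not known exactly. Their poses are not given: they have to be found in the camera images.
- feed_roller: Loose black rubber roller, diameter 40, length 80, 0.3 kg, friction 0.6, with 14 mm shaft ends standing out 10 mm. Origin mid-axis, 20 mm above the plate's top. x: its axis; z: to a narrow bright seam, on top at the start. A fingertip pressed lightly on its crown moves twice as far as the roller rolls. Rolling resistance: let go at rest it stays; let go slowly rolling it stops within 10 mm.
- index_line: Two fixed aluminium posts with pointed ridges, 12 x 18 mm, 19 high, 66 mm either side of the middle, and a thin dark line on the plate between them (flat, no obstacle). Origin: middle of the line, on the plate's top. x: along the line; the roller travels along y. It is 50 to 80 mm to the left or right of the roller's start.
- inspection_plate: Fixed flat steel plate, 146 x 230 mm and 10 mm thick. Origin: centre of its underside, on the worktop. Its x axis is the short side, its y axis the long side along which the roller travels.
- end_cap: Small loose black end cap, 32 x 17 x 17 mm, lying on the plate in its far left corner. Origin: centre of its underside. Leave it alone.
- grease_pot: Loose pot with a green screw lid, 68 mm in diameter, 46 mm high, standing beyond the plate's left end. Origin: centre of its underside. Leave it alone.
- plug_gauge: Loose steel plug gauge, 108 x 16 x 16 mm, lying beyond the plate's right end. Origin: centre of its underside. Leave it alone.

How it is judged:
By the outcome, as a careful person would: the job done as asked, in the order asked, and still so for the second after the job is handed in, with the robot touching nothing.
It also fails if it takes over 51 s, if anything falls off the work surface, if the arm or the gripper's body presses on something with over 40 N, if the wrist force passes 120 N, or if a joint passes its speed limit or range.

## Robot

A 6-joint arm with a two-finger parallel gripper is mounted at the origin on a cart in front of the work surface, level with it; the furniture and walls round the work are solid. World frame = base frame: x ahead of the robot, y to its left, z up, the work surface at z = 0. Lengths are in m, angles in degrees, forces in N, time in s.
With the tool pointing down it reaches from about 0.25 to 0.725 m from the base axis. Payload 9.7 kg.
Tool frame: the origin (TCP) lies on the centre line of the jaws, within the pads' length; the fingertips stand 22 mm ahead of it and the grasp point (between the pads) lies 3 mm ahead of it; z points along the fingers, y is the direction in which the jaws open and shut (so a half turn about z gives the same grasp; the last joint's range is limited). The gripper opens to 85 mm and grips with 20 to 120 N. Pads are 22 mm wide; open, the fingers measure 114 mm over their backs; the gripper's body (76 mm by 85 mm) begins 54 mm behind the grasp point. The pads swing forward as they close: fully open they stand 13 mm farther back than shut.
Start: joints at [-74.714, 4.979, 10.078, 95.1, 0, 90], TCP at [0.145, -0.531, 0.253] pointing down, gripper open.
Joint ranges: [-179.16, 179.16], [-48.56, 103.87], [-65.8, 70.77], [-126.05, 130.52], [-82.76, 87.17], [-180, 180]. Speed limits (degrees/s): [127.2, 127.2, 147.25, 180, 180, 180].

## Interface

Orientations are given as [roll, pitch, yaw] about the fixed x, y, z axes, in that order (R = Rz(yaw) Ry(pitch) Rx(roll)).
In Python, from workcell import get_obs, camera, camera_params, job_done gives the robot as it stands.
- The arm moves only by the tool servo_tool, never from a script. Its argument "steps" is a list of rows, each an object of numbers: "x", "y", "z": the shift along the world's x, y, z in mm; "yaw": the turn about the world's z in degrees. A call has 1 to 12 rows; each row is the pose to reach, as a shift and turn from the pose measured when the call began; what a row does not reach only later rows make up. A row lasts 1/8 s, in which the tool goes at most 62.5 mm and 10.7 degrees, less where a joint would pass 70% of its speed; a pose out of reach is approached as far as the arm can. A call with a gripper value outside its range is refused whole. "grip" is the finger opening in mm, from 0 to 85.4, set as the call begins (left out, the last holds). The fingers move at their own pace and stop on an object; "grip_force" is the grip in N (left out, the last holds). Time passes only in rows, so rows that repeat a pose let the fingers close. It gives the time, the measured TCP pose, the force and the opening at its end, in the units of the state.
- get_obs(): the state, without advancing time (a new reading comes with each control period).
- camera(name): name is "scene" or "top" or "wrist"; returns (picture, depth): 420x560x3 uint8, red, green, blue; 420x560 float32, m along the optical axis (not along the pixel's ray), 0 where there is no reading.
- camera_params(name): a dict with "intrinsics" (3x3 intrinsics, pixels), "rvec" (rotation vector, rad) and "tvec" (3), from world to camera coordinates, as OpenCV has them; the wrist camera has in their place "hand_eye" (4x4, takes a point from camera to tool coordinates, whose origin is the TCP and whose axes are the flange's). Camera axes: x right, y down, z forward; pixel columns grow to the right and rows downward; lengths in m; the calibration is good to about 2 mm. A picture is of the moment at which its call begins: read the wrist's pose just before it. camera_params takes no time and is no camera call.
- job_done(): hands the job in, once; it reports no verdict.
The state is a dict: "time": time; "q": joint angles; "qd": joint speeds; "joint_efforts": joint torques, N m; "ee_pos": TCP position; "tcp_rot": TCP orientation; "wrist_force": force on the tool from outside, world axes, zero at the start; "torque": the same for the moment, N m; "opening": finger opening in m.
Only numpy, scipy, OpenCV 4.12 (cv2) and the standard library are available. Lean on these libraries where they do the work, as an engineer would, in place of code of your own. Each camera call takes 0.05 s, during which the arm holds its last target.

## Working session

There is one attempt and no reset: what is moved stays moved. The work goes in short steps, Python scripts to look and compute and a tool call to move; the robot and the scene stay as the last step left them, time stands still between calls to the robot, and variables do not carry over. Pictures are saved under pics/ and viewed, and the job is handed in when it is done.

Besides the shell and the picture viewer there is one more tool, called after "Call:" as name(argument=value, ...) on one line, values as JSON. servo_tool: Moves the arm, as the interface text tells. Its arguments: {"type":"object","properties":{"steps":{"type":"array"},"grip":{"type":"number"},"grip_force":{"type":"number"}},"required":["steps"]}

```bash
ls; mkdir -p pics; cat > h.py <<'E'
import numpy as np,cv2
from workcell import get_obs,camera,camera_params,job_done
def save(n,im): cv2.imwrite('pics/'+n,cv2.cvtColor(im,cv2.COLOR_RGB2BGR))
def cast(p,uv,z):
    K=np.array(p['intrinsics']);R=cv2.Rodrigues(np.array(p['rvec'],float))[0];t=np.array(p['tvec'],float).ravel()
    uv=np.atleast_2d(uv).astype(float)
    d=(R.T@np.linalg.inv(K)@np.c_[uv,np.ones(len(uv))].T).T
    c=-R.T@t
    return c+d*((z-c[2])/d[:,2])[:,None]
E
python3 - <<'E'
from h import *
print(get_obs())
for n in('top','scene'):
    im,d=camera(n); save(n+'0.png',im); np.savez('/tmp/'+n+'0.npz',im=im,d=d); p=camera_params(n); print(p)
E
```

```text
pics
{'time': 0.0, 'q': array([-7.47138753e+01,  5.01253650e+00,  1.00365010e+01,  9.50989124e+01,
       -1.72812376e-03,  9.00000486e+01]), 'qd': array([-0.05298142, -0.04930051, -0.01305898,  0.04175183, -0.01848951,
       -0.14326165]), 'joint_efforts': array([-1.46326016e-03, -5.20384705e+01,  4.64807689e+01,  1.60738971e-02,
       -1.58053090e-04, -6.68835334e-07]), 'ee_pos': array([ 0.14494617, -0.53036863,  0.25258759]), 'tcp_rot': array([-1.79925052e+02,  1.72818586e-03,  1.52860784e+01]), 'wrist_force': array([ 0.38171338, -0.1318734 ,  0.26461678]), 'torque': array([-0.02909309, -0.0627105 ,  0.00045089]), 'opening': 0.08568892392085405}
{'intrinsics': array([[404.04909295,   0.        , 282.55130926],
       [  0.        , 404.04909295, 210.71003874],
       [  0.        ,   0.        ,   1.        ]]), 'rvec': array([ 2.18848485, -2.15860616,  0.1877386 ]), 'tvec': array([0.32044531, 0.52201934, 0.86900374])}
{'intrinsics': array([[500.16072132,   0.        , 278.60937517],
       [  0.        , 500.16072132, 214.30857445],
       [  0.        ,   0.        ,   1.        ]]), 'rvec': array([ 1.01532386, -2.09938792,  1.30429008]), 'tvec': array([0.60234211, 0.12595514, 0.69171287])}
```

View pics/top0.png

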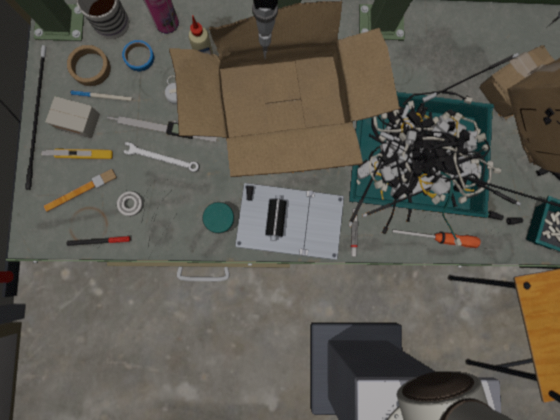

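View pics/scene0.png

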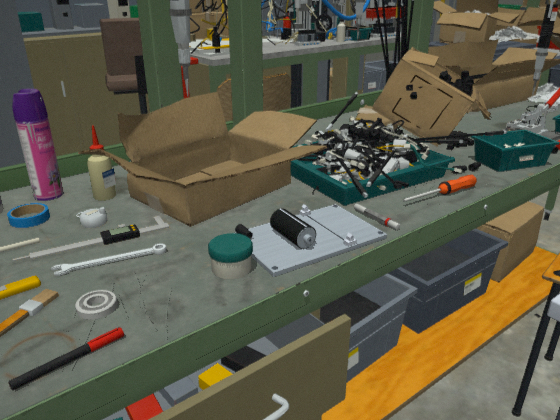

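The top view shows the roller at about (275,217), the index line at about (307,222), the plate spanning (237–343, 185–257), the pot at (218,217), the cap at (249,192) and the gauge at (354,235). Next I'll zoom in and measure.

```bash
python3 - <<'E'
from h import *
f=np.load('/tmp/top0.npz');im=f['im'];d=f['d'];p=camera_params('top')
c=im[175:265,190:370]; save('topz.png',cv2.resize(c,None,fx=4.4,fy=4.4,interpolation=cv2.INTER_CUBIC))
f2=np.load('/tmp/scene0.npz');c=f2['im'][185:285,200:400]; save('scz.png',cv2.resize(c,None,fx=4,fy=4,interpolation=cv2.INTER_CUBIC))
g=cv2.cvtColor(im,cv2.COLOR_RGB2GRAY)
R=cv2.Rodrigues(np.array(p['rvec']))[0];print('cam',-R.T@p['tvec'])
# plate: bright
m=((g>125)).astype(np.uint8); m[:180]=0;m[262:]=0;m[:,:232]=0;m[:,348:]=0
m=cv2.morphologyEx(m,cv2.MORPH_OPEN,np.ones((3,3)))
cs,_=cv2.findContours(m,0,1);cc=max(cs,key=cv2.contourArea);r=cv2.minAreaRect(cc);b=cv2.boxPoints(r);print(r);print(cast(p,b,.01).round(4))
mk=((g<60)).astype(np.uint8)
mk[:180]=0;mk[262:]=0;mk[:,:240]=0;mk[:,340:]=0
for c in cv2.findContours(mk,0,1)[0]:
    if cv2.contourArea(c)>15: r=cv2.minAreaRect(c);print(r,cast(p,[r[0]],.03).round(4), cast(p,cv2.boxPoints(r),.03).round(4).tolist())
E
```

```text
cam [0.40114063 0.36467653 0.91457865]
((289.77362060546875, 220.61920166015625), (101.5954818725586, 64.10672760009766), 7.2243146896362305)
[[0.4389 0.431  0.01  ]
 [0.5831 0.4166 0.01  ]
 [0.5579 0.1862 0.01  ]
 [0.4132 0.2057 0.01  ]]
((280.8475341796875, 217.87196350097656), (7.1780500411987305, 36.00067901611328), 6.340191841125488) [[0.5012 0.3313 0.03  ]] [[0.4624, 0.343, 0.03], [0.5419, 0.3353, 0.03], [0.5404, 0.3194, 0.03], [0.4609, 0.3274, 0.03]]
((270.7804870605469, 216.47560119628906), (6.736323833465576, 35.89025115966797), 6.34019136428833) [[0.5039 0.3535 0.03  ]] [[0.4653, 0.3646, 0.03], [0.5445, 0.3572, 0.03], [0.5431, 0.3423, 0.03], [0.4638, 0.3499, 0.03]]
((249.5, 192.5), (13.0, 7.0), 90.0) [[0.5566 0.4014 0.03  ]] [[0.5711, 0.4095, 0.03], [0.5714, 0.394, 0.03], [0.5422, 0.3934, 0.03], [0.5419, 0.4088, 0.03]]
```

View pics/topz.png

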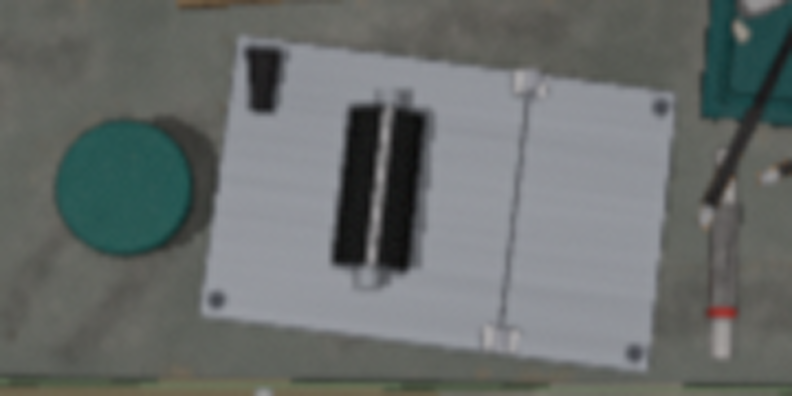

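View pics/scz.png

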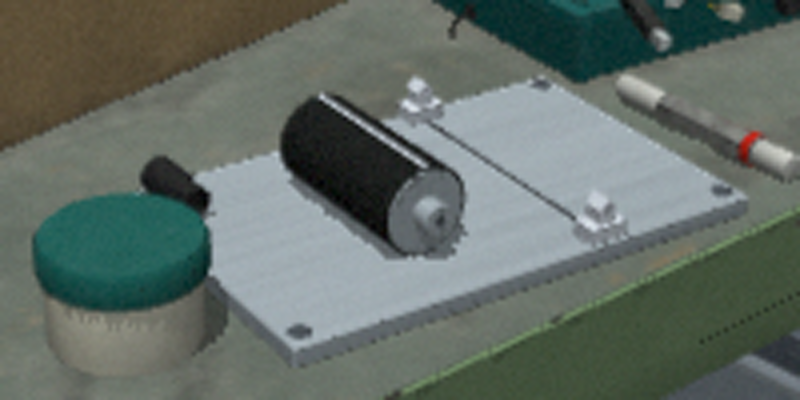

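```bash
cat > top.py <<'E'
from h import *
def line_fit(pts):
    vx,vy,x,y=cv2.fitLine(np.float32(pts),cv2.DIST_HUBER,0,.01,.01).ravel(); 
    if vx<0: vx,vy=-vx,-vy
    return np.degrees(np.arctan2(vy,vx)),(x,y)
E
python3 - <<'E'
from top import *
f=np.load('/tmp/top0.npz');im=f['im'];p=camera_params('top')
g=cv2.cvtColor(im,cv2.COLOR_RGB2GRAY).astype(float)
# line: darkest subpixel in columns 300..314 per row
P=[]
for v in range(200,247):
    w=g[v,298:318]; base=np.median(w); q=np.clip(base-w-8,0,None)
    k=q.argmax(); s=slice(max(k-2,0),k+3); P.append([298+(np.arange(20)[s]*q[s]).sum()/q[s].sum(),v])
W=cast(p,P,.01); print('line',line_fit(W[:,:2]))
S=[]
for v in range(201,234):
    w=g[v,268:286]; k=4+w[4:14].argmax(); s=np.arange(k-2,k+3); q=np.clip(w[s]-40,0,None); S.append([268+(s*q).sum()/q.sum(),v])
W=cast(p,S,.05); print('seam',line_fit(W[:,:2]),W[0],W[-1])
print('posts',cast(p,[[(528.5)/4.4+189.5,175+82.5/4.4-.5],[502/4.4+189.5,175+337/4.4-.5]],.02))
print('shaft ends',cast(p,[[(394.)/4.4+189.5,175+90/4.4-.5],[367/4.4+189.5,175+290/4.4-.5]],.03))
E
```

```text
line (np.float32(-6.5553627), (np.float32(0.50516856), np.float32(0.27127466)))
seam (np.float32(-5.579961), (np.float32(0.503317), np.float32(0.3428879))) [0.53556793 0.33976299 0.05      ] [0.46608081 0.34636249 0.05      ]
posts [[0.55918236 0.26667966 0.02      ]
 [0.4292138  0.27975649 0.02      ]]
shaft ends [[0.55231736 0.33589373 0.03      ]
 [0.45132892 0.34810223 0.03      ]]
```

Call:
servo_tool(steps=[{"x": 23,"y": 55,"z": 0,"yaw": 4},{"x": 46,"y": 110,"z": 0,"yaw": 9},{"x": 69,"y": 165,"z": 0,"yaw": 14},{"x": 92,"y": 220,"z": 0,"yaw": 19},{"x": 115,"y": 275,"z": 0,"yaw": 24},{"x": 138,"y": 330,"z": 0,"yaw": 29},{"x": 161,"y": 385,"z": 0,"yaw": 34},{"x": 184,"y": 440,"z": 0,"yaw": 39},{"x": 207,"y": 495,"z": 0,"yaw": 44},{"x": 230,"y": 550,"z": 0,"yaw": 50},{"x": 253,"y": 605,"z": 0,"yaw": 55},{"x": 276,"y": 660,"z": 0,"yaw": 60}], grip=40)

```text
time: 1.6
ee_pos: [0.4212, 0.1318, 0.2525]
tcp_rot: [-179.9, 0.0, 75.5]
wrist_force: [1.4, -0.7, 0.1]
opening: 0.0396
```

Call:
servo_tool(steps=[{"x": 18,"y": 45,"z": 10,"yaw": 4},{"x": 36,"y": 95,"z": 15,"yaw": 8},{"x": 60,"y": 140,"z": 20,"yaw": 8},{"x": 79,"y": 178,"z": 20,"yaw": 8},{"x": 79,"y": 178,"z": 20,"yaw": 8}])

```text
time: 2.22
ee_pos: [0.5007, 0.3119, 0.2702]
tcp_rot: [-179.8, 0.1, 83.6]
wrist_force: [0.2, 0.4, -0.6]
opening: 0.0399
```

```bash
python3 - <<'E'
from h import *
p=camera_params('wrist');print(p)
o=get_obs();print(o['ee_pos'],o['tcp_rot'])
im,d=camera('wrist');save('w1.png',im);np.savez('/tmp/w1.npz',im=im,d=d,pos=o['ee_pos'],rot=o['tcp_rot'])
E
```

```text
{'intrinsics': array([[300.58974899,   0.        , 274.95185018],
       [  0.        , 300.58974899, 211.43651984],
       [  0.        ,   0.        ,   1.        ]]), 'hand_eye': array([[-1.12080386e-03, -9.52328611e-01, -3.05072056e-01,
         7.81418777e-02],
       [ 9.99999350e-01, -1.00404656e-03, -5.39613059e-04,
         3.39862426e-04],
       [ 2.07582406e-04, -3.05072463e-01,  9.52329118e-01,
        -1.22917202e-01],
       [ 0.00000000e+00,  0.00000000e+00,  0.00000000e+00,
         1.00000000e+00]])}
[0.50067076 0.31193231 0.27021439] [-1.79802460e+02  1.04327964e-01  8.36113006e+01]
```

View pics/w1.png

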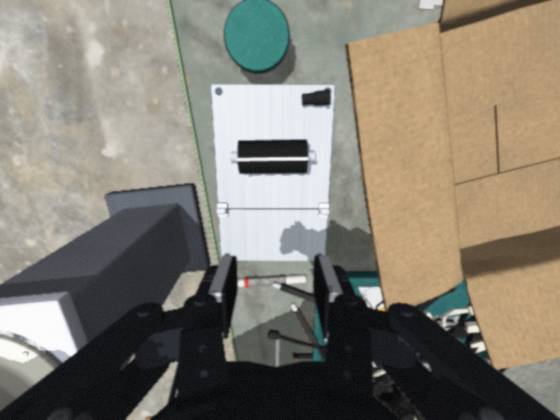

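The wrist view shows the roller at (272,158), the line from (228,208) to (320,209), and the posts at (222,209) and (323,209). I'll measure from this view.

```bash
cat >> h.py <<'E'
from scipy.spatial.transform import Rotation as Ro
def wcast(pos,rot,uv,z):
    p=camera_params('wrist');H=np.array(p['hand_eye']);K=np.array(p['intrinsics'])
    T=np.eye(4);T[:3,:3]=Ro.from_euler('xyz',rot,degrees=True).as_matrix();T[:3,3]=pos
    M=T@H;uv=np.atleast_2d(uv).astype(float)
    d=(M[:3,:3]@np.linalg.inv(K)@np.c_[uv,np.ones(len(uv))].T).T;c=M[:3,3]
    return c+d*((z-c[2])/d[:,2])[:,None]
E
python3 - <<'E'
from top import *
f=np.load('/tmp/w1.npz');im=f['im'];pos,rot=f['pos'],f['rot']
g=cv2.cvtColor(im,cv2.COLOR_RGB2GRAY).astype(float)
save('w1z.png',cv2.resize(im[75:270,200:345],None,fx=3,fy=3,interpolation=cv2.INTER_CUBIC))
P=[]
for u in range(232,315):
    w=g[200:217,u]; q=np.clip(np.median(w)-w-8,0,None)
    k=q.argmax(); s=np.arange(max(k-2,0),min(k+3,17)); P.append([u,200+(s*q[s]).sum()/q[s].sum()])
W=wcast(pos,rot,P,.01);print('line',line_fit(W[:,:2]))
S=[]
for u in range(240,306):
    w=g[148:170,u]; k=3+w[3:-3].argmax(); s=np.arange(k-3,k+4); q=np.clip(w[s]-60,0,None); S.append([u,148+(s*q).sum()/q.sum()])
W=wcast(pos,rot,S,.05);print('seam',line_fit(W[:,:2]))
m=(g<70).astype(np.uint8);m[:125]=0;m[185:]=0;m[:,:225]=0;m[:,325:]=0
cs=[c for c in cv2.findContours(m,0,1)[0] if cv2.contourArea(c)>60]
print([cv2.boundingRect(c) for c in cs])
E
```

```text
line (np.float32(-6.391363), (np.float32(0.503779), np.float32(0.27054632)))
seam (np.float32(-5.681458), (np.float32(0.50078005), np.float32(0.342873)))
[(239, 161, 68, 12), (239, 140, 68, 17)]
```

View pics/w1z.png

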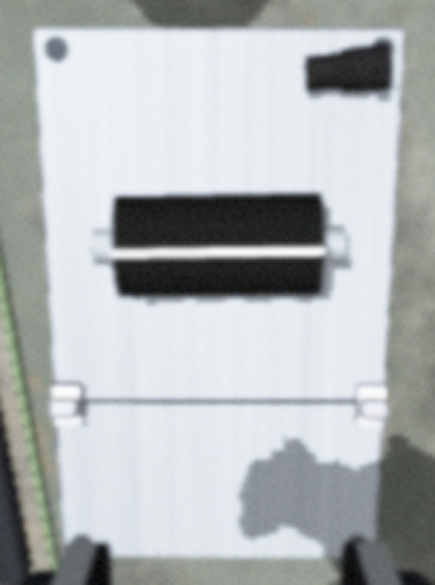

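```bash
python3 - <<'E'
from top import *
f=np.load('/tmp/w1.npz');pos,rot=f['pos'],f['rot']
z=lambda u,v:[200+(u+.5)/3-.5,75+(v+.5)/3-.5]
a=wcast(pos,rot,[z(68,400),z(372,402)],.024);b=wcast(pos,rot,[z(114,253),z(323,251)],.05)
print(a,a.mean(0));print(b,b.mean(0))
print('shaft',wcast(pos,rot,[z(92,245),z(350,245)],.03))
e=np.array([np.cos(np.radians(-6.4)),np.sin(np.radians(-6.4))]);n=np.array([e[1],-e[0]])
dd=(a.mean(0)-b.mean(0))[:2];print('along axis',dd@e,'travel',dd@n)
E
```

```text
[[0.42872269 0.28382414 0.024     ]
 [0.55808038 0.2684383  0.024     ]] [0.49340154 0.27613122 0.024     ]
[[0.46143343 0.34687759 0.05      ]
 [0.54007694 0.33877966 0.05      ]] [0.50075518 0.34282863 0.05      ]
shaft [[0.45033153 0.34850877 0.03      ]
 [0.55271613 0.33697782 0.03      ]]
along axis 0.00012687166631466474 travel 0.06710144780685313
```

Call:
servo_tool(steps=[{"x": 1,"y": 38,"z": -50},{"x": 1,"y": 38,"z": -110},{"x": 1,"y": 38,"z": -160},{"x": 1,"y": 38,"z": -185},{"x": 1,"y": 38,"z": -192},{"x": 1,"y": 38,"z": -195},{"x": 1,"y": 38,"z": -195}])

```text
schema error: expected keys x, y, z, yaw
```

```bash
python3 - <<'E'
from h import *
o=get_obs();print(o['ee_pos'],o['wrist_force'])
im,d=camera('scene');save('s1.png',cv2.resize(im[150:300,180:400],None,fx=3.6,fy=3.6,interpolation=cv2.INTER_CUBIC))
E
```

```text
[0.50018339 0.31061705 0.27097272] [-0.23751929 -0.9356397   1.36855811]
```

View pics/s1.png

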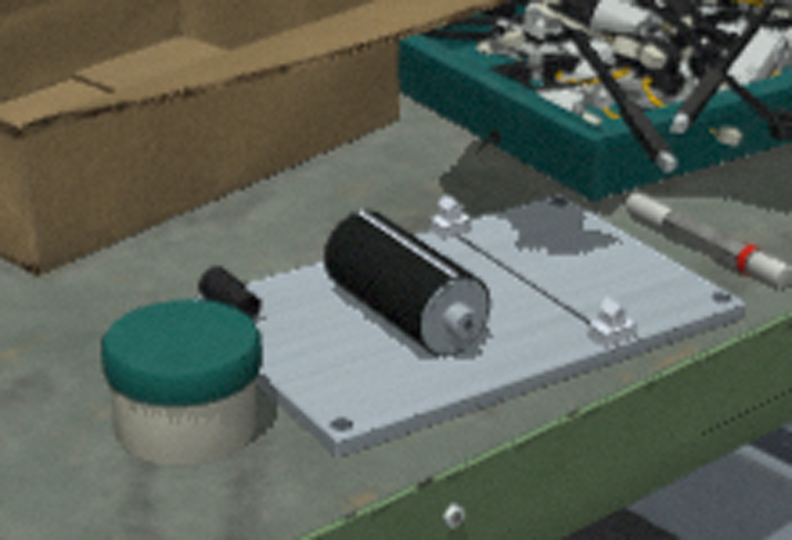

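The roller is untouched. That call was refused because every row needs all four keys, so I'll resend it.

Call:
servo_tool(steps=[{"x": 1,"y": 39,"z": -50,"yaw": 0},{"x": 1,"y": 39,"z": -110,"yaw": 0},{"x": 1,"y": 39,"z": -160,"yaw": 0},{"x": 1,"y": 39,"z": -185,"yaw": 0},{"x": 1,"y": 39,"z": -192,"yaw": 0},{"x": 1,"y": 39,"z": -195,"yaw": 0},{"x": 1,"y": 39,"z": -195,"yaw": 0}])

```text
time: 3.2
ee_pos: [0.5015, 0.3489, 0.0782]
tcp_rot: [-180.0, -0.0, 83.5]
wrist_force: [-0.5, 0.4, 0.4]
opening: 0.0401
```

```bash
python3 - <<'E'
from h import *
o=get_obs();print(o['ee_pos'],o['wrist_force'])
im,d=camera('scene');save('s2.png',cv2.resize(im[150:300,180:400],None,fx=3.6,fy=3.6,interpolation=cv2.INTER_CUBIC))
im,d=camera('wrist');save('w2.png',im)
E
```

```text
[0.50153952 0.34889681 0.0782487 ] [-0.51349624  0.37286406  0.4126265 ]
```

View pics/s2.png

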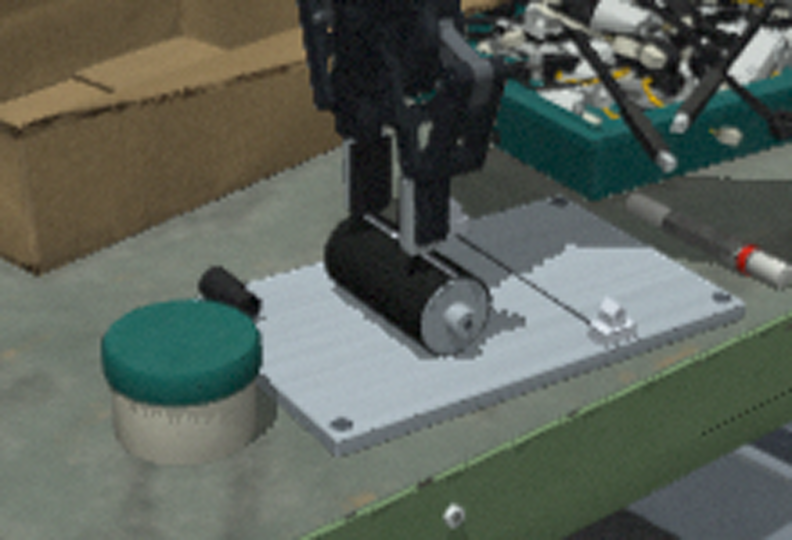

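View pics/w2.png

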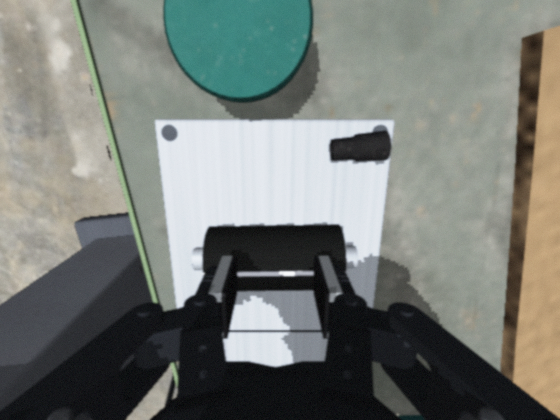

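Both fingers (225 and 325, about 290) stand over the crown, within the roller's length. Next I'll descend in small steps until the force shows contact.

Call:
servo_tool(steps=[{"x": 0,"y": 0,"z": -2,"yaw": 0},{"x": 0,"y": 0,"z": -4,"yaw": 0},{"x": 0,"y": 0,"z": -4,"yaw": 0}])

```text
time: 3.68
ee_pos: [0.5014, 0.349, 0.0739]
tcp_rot: [-179.9, 0.0, 83.5]
wrist_force: [0.3, 0.3, 0.6]
opening: 0.04
```

Call:
servo_tool(steps=[{"x": 0,"y": 0,"z": -1,"yaw": 0},{"x": 0,"y": 0,"z": -2,"yaw": 0},{"x": 0,"y": 0,"z": -2,"yaw": 0}])

```text
time: 4.05
ee_pos: [0.5014, 0.349, 0.0717]
tcp_rot: [-179.9, 0.0, 83.5]
wrist_force: [0.4, 0.6, 0.5]
opening: 0.0401
```

Call:
servo_tool(steps=[{"x": 0,"y": 0,"z": -1,"yaw": 0},{"x": 0,"y": 0,"z": -2,"yaw": 0},{"x": 0,"y": 0,"z": -2,"yaw": 0}])

```text
time: 4.42
ee_pos: [0.5014, 0.3492, 0.0704]
tcp_rot: [-180.0, -0.0, 83.5]
wrist_force: [-0.9, -0.3, 4.7]
opening: 0.0403
```

Contact comes at z ≈ 0.0705 with 4.7 N. First rolling stroke: the fingertip goes 28 mm, so the roller should go about 14.

Call:
servo_tool(steps=[{"x": 0,"y": 0,"z": -1.3,"yaw": 0},{"x": -0.3,"y": -3,"z": -1.3,"yaw": 0},{"x": -0.7,"y": -7,"z": -1.3,"yaw": 0},{"x": -1.2,"y": -11,"z": -1.3,"yaw": 0},{"x": -1.6,"y": -15,"z": -1.3,"yaw": 0},{"x": -2.1,"y": -19,"z": -1.3,"yaw": 0},{"x": -2.5,"y": -23,"z": -1.3,"yaw": 0},{"x": -2.8,"y": -26,"z": -1.3,"yaw": 0},{"x": -3.0,"y": -28,"z": -1.3,"yaw": 0},{"x": -3.0,"y": -28,"z": -1.3,"yaw": 0}])

```text
time: 5.68
ee_pos: [0.4987, 0.3215, 0.0703]
tcp_rot: [180.0, -0.1, 83.5]
wrist_force: [-2.7, 0.2, 9.2]
opening: 0.0399
```

```bash
python3 - <<'E'
from h import *
im,d=camera('scene');save('s3.png',cv2.resize(im[150:300,180:400],None,fx=3.6,fy=3.6,interpolation=cv2.INTER_CUBIC))
E
```

```text
(no output)
```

View pics/s3.png

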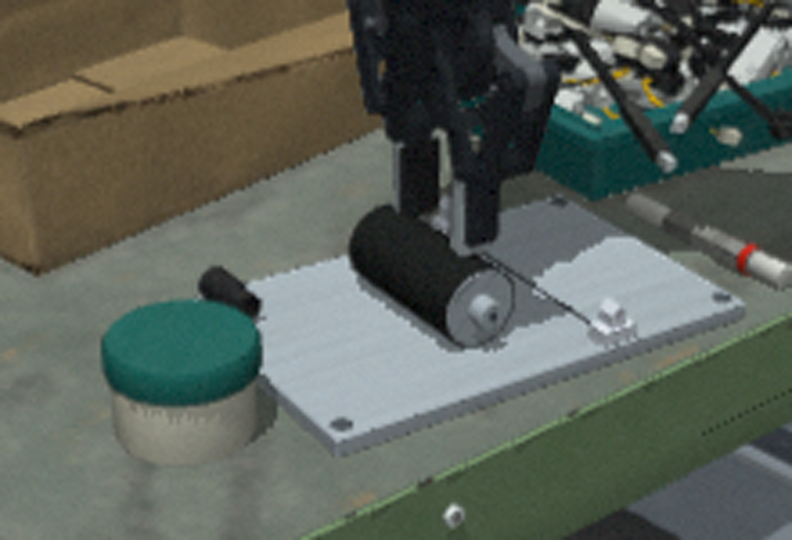

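The roller moved and turned, and the seam has gone off the top towards the travel side. Now lift, step back and go again.

Call:
servo_tool(steps=[{"x": 0,"y": 0,"z": 3,"yaw": 0},{"x": 0,"y": 0,"z": 6,"yaw": 0},{"x": 1.6,"y": 15,"z": 6,"yaw": 0},{"x": 1.6,"y": 15,"z": 6,"yaw": 0},{"x": 1.6,"y": 15,"z": 2,"yaw": 0},{"x": 1.6,"y": 15,"z": -0.5,"yaw": 0},{"x": 1.6,"y": 15,"z": -0.8,"yaw": 0},{"x": 1.6,"y": 15,"z": -0.8,"yaw": 0}])

```text
time: 6.72
ee_pos: [0.5003, 0.3368, 0.0704]
tcp_rot: [180.0, -0.2, 83.5]
wrist_force: [-2.1, 0.1, 7.7]
opening: 0.0401
```

Call:
servo_tool(steps=[{"x": -0.3,"y": -3,"z": -1,"yaw": 0},{"x": -0.7,"y": -7,"z": -1,"yaw": 0},{"x": -1.2,"y": -11,"z": -1,"yaw": 0},{"x": -1.6,"y": -15,"z": -1,"yaw": 0},{"x": -2.1,"y": -19,"z": -1,"yaw": 0},{"x": -2.5,"y": -23,"z": -1,"yaw": 0},{"x": -2.8,"y": -26,"z": -1,"yaw": 0},{"x": -3.1,"y": -28.5,"z": -1,"yaw": 0},{"x": -3.1,"y": -28.5,"z": -1,"yaw": 0},{"x": -3.1,"y": -28.5,"z": 3,"yaw": 0},{"x": -3.1,"y": -28.5,"z": 8,"yaw": 0}])

```text
time: 8.1
ee_pos: [0.497, 0.308, 0.0782]
tcp_rot: [180.0, -0.1, 83.5]
wrist_force: [-0.1, 0.0, 0.1]
opening: 0.0403
```

```bash
python3 - <<'E'
from h import *
o=get_obs();print(o['ee_pos'],o['tcp_rot'])
im,d=camera('scene');save('s4.png',cv2.resize(im[150:300,180:400],None,fx=3.6,fy=3.6,interpolation=cv2.INTER_CUBIC))
im,d=camera('wrist');save('w4.png',im);np.savez('/tmp/w4.npz',im=im,d=d,pos=o['ee_pos'],rot=o['tcp_rot'])
im,d=camera('top');save('t4.png',cv2.resize(im[175:265,190:370],None,fx=4.4,fy=4.4,interpolation=cv2.INTER_CUBIC))
E
```

```text
[0.49700848 0.30804856 0.07824196] [ 1.79993913e+02 -1.46314278e-01  8.35226704e+01]
```

View pics/w4.png

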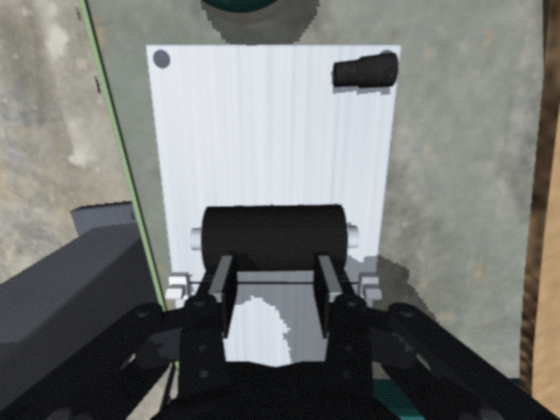

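View pics/t4.png

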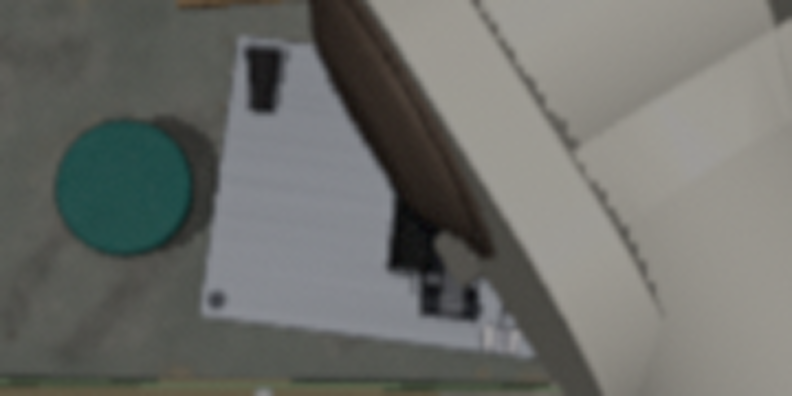

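View pics/s4.png

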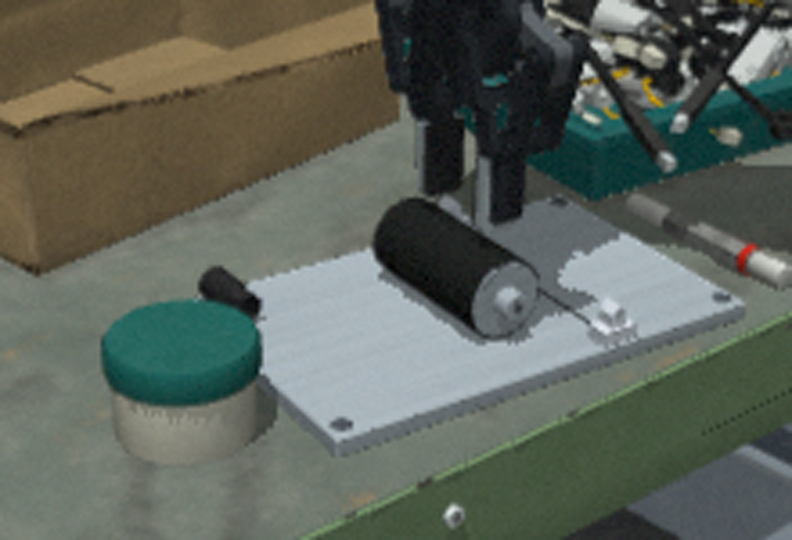

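The wrist view shows the roller silhouette over u 203–347, v 206–270, with shaft ends at (197,238) and (353,236) and posts at (178,287) and (371,287). The top view is blocked by the arm. I'll compute the centre from silhouette tangents.

```bash
cat > roll.py <<'E'
from top import *
# far-silhouette edge (image-top edge of black roller) -> axis via tangent; u0,u1 columns, v range
def axis(im,pos,rot,u0,u1,v0,v1,side=+1,step=2):
    p=camera_params('wrist');H=np.array(p['hand_eye'])
    T=np.eye(4);T[:3,:3]=Ro.from_euler('xyz',rot,degrees=True).as_matrix();T[:3,3]=pos
    C=(T@H)[:3,3]
    g=cv2.cvtColor(im,cv2.COLOR_RGB2GRAY).astype(float);P=[]
    for u in range(u0,u1,step):
        w=cv2.GaussianBlur(g[v0:v1,u:u+1],(1,3),0).ravel()
        # half-level crossing
        hi,lo=np.percentile(w,85),np.percentile(w,10);h=(hi+lo)/2
        s=w>h
        k=[i for i in range(len(w)-1) if (s[i] and not s[i+1] if side>0 else (not s[i] and s[i+1]))]
        if not k: continue
        k=k[0] if side>0 else k[-1]
        P.append([u,v0+k+(w[k]-h)/(w[k]-w[k+1])])
    W=wcast(pos,rot,P,.03)
    a=np.radians(-6.4);e=np.array([np.cos(a),np.sin(a)]);n=np.array([e[1],-e[0]]) # n = travel
    d=W-C;ds=d[:,:2]@n;off=.02*np.hypot(ds,d[:,2])/abs(d[:,2])
    c=W[:,:2]+side*off[:,None]*n
    return line_fit(c),c
# distance still to go along travel: line point (.4934,.2717)
def togo(c,L=(.4934,.2717)):
    a=np.radians(-6.4);n=np.array([np.sin(a),-np.cos(a)])
    return (np.array(L)-np.mean(c,0))@n*1000
E
python3 - <<'E'
from roll import *
f=np.load('/tmp/w1.npz')
for s,v in((1,(125,150)),(-1,(165,183))):
    r,c=axis(f['im'],f['pos'],f['rot'],243,303,*v,side=s);print('w1',s,r[0],c.mean(0),togo(c))
f=np.load('/tmp/w4.npz');im=f['im'];pos,rot=f['pos'],f['rot']
r,c=axis(im,pos,rot,210,342,190,225);print('w4',r[0],c.mean(0),togo(c))
print('shaft',wcast(pos,rot,[[191,238.5],[358,236]],.03))
g=cv2.cvtColor(im,cv2.COLOR_RGB2GRAY).astype(float)
P=[]
for u in range(240,312):
    w=g[274:292,u]; q=np.clip(np.median(w)-w-15,0,None)
    if q.max()<20: continue
    k=q.argmax(); s=np.arange(max(k-2,0),min(k+3,18)); P.append([u,274+(s*q[s]).sum()/q[s].sum()])
W=wcast(pos,rot,P,.01);print('line',line_fit(W[:,:2]),len(P))
save('w4z.png',cv2.resize(im[190:310,150:400],None,fx=3.2,fy=3.2,interpolation=cv2.INTER_CUBIC))
E
```

```text
w1 1 -5.4574957 [0.49999948 0.34254121] 71.13536369968485
w1 -1 -5.944527 [0.49981337 0.34228612] 70.86111449855663
w4 -5.5515428 [0.4980548  0.31455396] 43.10575104661236
shaft [[0.44656145 0.31981536 0.03      ]
 [0.54876821 0.30976882 0.03      ]]
line (np.float32(-6.827058), (np.float32(0.49114752), np.float32(0.2717046))) 72
```

View pics/w4z.png

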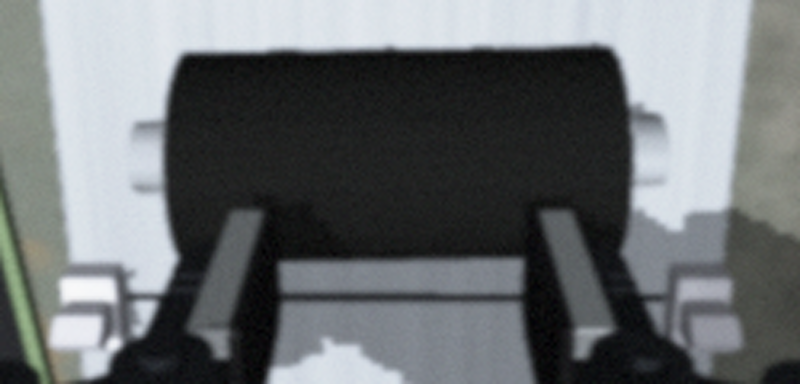

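It has rolled 28 mm for 56.5 mm of fingertip travel, so there is no slip. About 43 mm is left. The roller's axis is about 1° off the line (−5.6° against −6.5°), so I'll add a small yaw to the next stroke.

Call:
servo_tool(steps=[{"x": 1.8,"y": 14,"z": 0,"yaw": 0},{"x": 1.8,"y": 14,"z": -3,"yaw": 0},{"x": 1.8,"y": 14,"z": -7,"yaw": 0},{"x": 1.8,"y": 14,"z": -8.5,"yaw": 0},{"x": 1.8,"y": 14,"z": -8.8,"yaw": 0},{"x": 1.8,"y": 14,"z": -8.8,"yaw": 0}])

```text
time: 9.0
ee_pos: [0.499, 0.3224, 0.0704]
tcp_rot: [179.9, -0.2, 83.5]
wrist_force: [-2.6, 0.2, 7.1]
opening: 0.0397
```

Call:
servo_tool(steps=[{"x": -0.3,"y": -3,"z": -1.2,"yaw": -0.3},{"x": -0.7,"y": -7,"z": -1.2,"yaw": -0.6},{"x": -1.2,"y": -11,"z": -1.2,"yaw": -0.9},{"x": -1.6,"y": -15,"z": -1.2,"yaw": -1.2},{"x": -2.1,"y": -19,"z": -1.2,"yaw": -1.5},{"x": -2.5,"y": -23,"z": -1.2,"yaw": -1.8},{"x": -2.8,"y": -26,"z": -1.2,"yaw": -2},{"x": -3.1,"y": -28.5,"z": -1.2,"yaw": -2},{"x": -3.1,"y": -28.5,"z": -1.2,"yaw": -2},{"x": -3.1,"y": -28.5,"z": 3,"yaw": -2},{"x": -3.1,"y": -28.5,"z": 8,"yaw": -2}])

```text
time: 10.38
ee_pos: [0.4957, 0.2937, 0.0783]
tcp_rot: [180.0, -0.2, 81.5]
wrist_force: [0.1, 0.7, 0.3]
opening: 0.0401
```

```bash
python3 - <<'E'
from roll import *
o=get_obs();print(o['ee_pos'],o['tcp_rot'])
im,d=camera('wrist');save('w5.png',im);np.savez('/tmp/w5.npz',im=im,d=d,pos=o['ee_pos'],rot=o['tcp_rot'])
r,c=axis(im,o['ee_pos'],o['tcp_rot'],212,340,190,225);print(r[0],c.mean(0),togo(c))
E
```

```text
[0.49574832 0.29374561 0.07834045] [179.96753302  -0.20682792  81.52607874]
-5.6415825 [0.4978137  0.30065065] 29.262214736714057
```

View pics/w5.png

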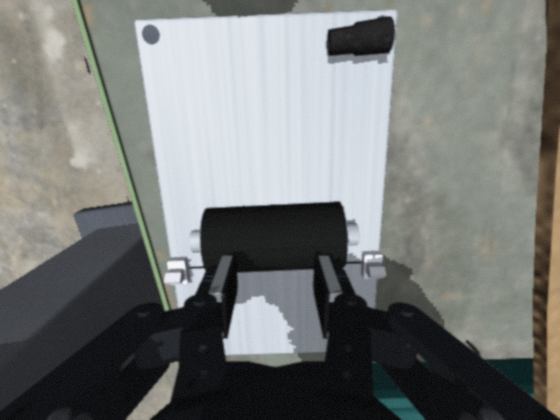

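Call:
servo_tool(steps=[{"x": 1.6,"y": 14.5,"z": 0,"yaw": 3},{"x": 1.6,"y": 14.5,"z": -3,"yaw": 3},{"x": 1.6,"y": 14.5,"z": -7,"yaw": 3},{"x": 1.6,"y": 14.5,"z": -8.5,"yaw": 3},{"x": 1.6,"y": 14.5,"z": -9.2,"yaw": 3},{"x": 1.6,"y": 14.5,"z": -9.2,"yaw": 3}])

```text
time: 11.18
ee_pos: [0.4975, 0.3085, 0.0705]
tcp_rot: [179.9, -0.3, 84.5]
wrist_force: [-2.9, 1.1, 4.9]
opening: 0.0401
```

Call:
servo_tool(steps=[{"x": -0.3,"y": -3,"z": -1.8,"yaw": -0.5},{"x": -0.7,"y": -7,"z": -1.8,"yaw": -1.2},{"x": -1.2,"y": -11,"z": -1.8,"yaw": -1.9},{"x": -1.6,"y": -15,"z": -1.8,"yaw": -2.6},{"x": -2.1,"y": -19,"z": -1.8,"yaw": -3.3},{"x": -2.5,"y": -23,"z": -1.8,"yaw": -4},{"x": -2.8,"y": -26,"z": -1.8,"yaw": -4.5},{"x": -3.1,"y": -28.5,"z": -1.8,"yaw": -5},{"x": -3.1,"y": -28.5,"z": -1.8,"yaw": -5},{"x": -3.1,"y": -28.5,"z": 3,"yaw": -5},{"x": -3.1,"y": -28.5,"z": 8,"yaw": -5}])

```text
time: 12.55
ee_pos: [0.4942, 0.2798, 0.0785]
tcp_rot: [180.0, -0.3, 79.5]
wrist_force: [0.4, -0.4, -0.3]
opening: 0.0398
```

```bash
python3 - <<'E'
from roll import *
o=get_obs();print(o['ee_pos'],o['tcp_rot'])
im,d=camera('wrist');save('w6.png',im);np.savez('/tmp/w6.npz',im=im,d=d,pos=o['ee_pos'],rot=o['tcp_rot'])
r,c=axis(im,o['ee_pos'],o['tcp_rot'],214,338,185,230);print(r[0],c.mean(0),togo(c))
E
```

```text
[0.49422972 0.27982426 0.07847266] [179.95035219  -0.25941505  79.510248  ]
-5.950579 [0.49737697 0.28723345] 15.879952700075295
```

View pics/w6.png

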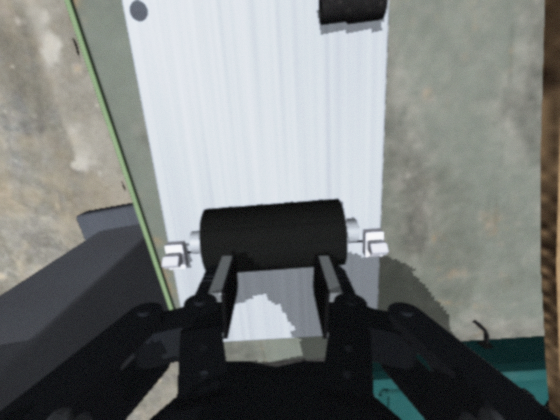

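About 15.5 mm is left and the axis is now at −5.95°. One more stroke of 28, then a clear look from above.

Call:
servo_tool(steps=[{"x": 1.7,"y": 15,"z": 0,"yaw": 5},{"x": 1.7,"y": 15,"z": -3,"yaw": 5},{"x": 1.7,"y": 15,"z": -7,"yaw": 5},{"x": 1.7,"y": 15,"z": -8.5,"yaw": 5},{"x": 1.7,"y": 15,"z": -9.2,"yaw": 5},{"x": 1.7,"y": 15,"z": -9.2,"yaw": 5}])

```text
time: 13.35
ee_pos: [0.496, 0.2949, 0.0705]
tcp_rot: [179.9, -0.3, 84.5]
wrist_force: [-2.5, 0.3, 4.3]
opening: 0.0401
```

Call:
servo_tool(steps=[{"x": -0.3,"y": -3,"z": -1.8,"yaw": -0.5},{"x": -0.7,"y": -7,"z": -1.8,"yaw": -1.2},{"x": -1.2,"y": -11,"z": -1.8,"yaw": -1.9},{"x": -1.6,"y": -15,"z": -1.8,"yaw": -2.6},{"x": -2.1,"y": -19,"z": -1.8,"yaw": -3.3},{"x": -2.5,"y": -23,"z": -1.8,"yaw": -4},{"x": -2.8,"y": -26,"z": -1.8,"yaw": -4.5},{"x": -3.0,"y": -28,"z": -1.8,"yaw": -5},{"x": -3.0,"y": -28,"z": -1.8,"yaw": -5},{"x": -3.0,"y": -28,"z": 3,"yaw": -5},{"x": -3.0,"y": -28,"z": 10,"yaw": -5}])

```text
time: 14.72
ee_pos: [0.4929, 0.2666, 0.0804]
tcp_rot: [179.9, -0.3, 79.4]
wrist_force: [0.1, -0.6, 1.1]
opening: 0.0401
```

Call:
servo_tool(steps=[{"x": 0,"y": -10,"z": 50,"yaw": 3},{"x": 0,"y": -30,"z": 110,"yaw": 3},{"x": 0,"y": -50,"z": 150,"yaw": 3},{"x": 0,"y": -50,"z": 160,"yaw": 3},{"x": 0,"y": -50,"z": 160,"yaw": 3}])

```text
time: 15.35
ee_pos: [0.4931, 0.2167, 0.2403]
tcp_rot: [179.9, -0.3, 82.4]
wrist_force: [0.1, -0.0, -1.4]
opening: 0.0398
```

```bash
python3 - <<'E'
from roll import *
o=get_obs();print(o['ee_pos'],o['tcp_rot'],o['qd'].round(2))
im,d=camera('wrist');save('w7.png',im);np.savez('/tmp/w7.npz',im=im,d=d,pos=o['ee_pos'],rot=o['tcp_rot'])
im,d=camera('scene');save('s7.png',cv2.resize(im[150:300,180:400],None,fx=3.6,fy=3.6,interpolation=cv2.INTER_CUBIC))
E
```

```text
[0.49307088 0.21673432 0.24029534] [179.92727387  -0.30543132  82.41901815] [ 0.59  0.96 -2.21 -0.81  0.06 -0.09]
```

View pics/w7.png

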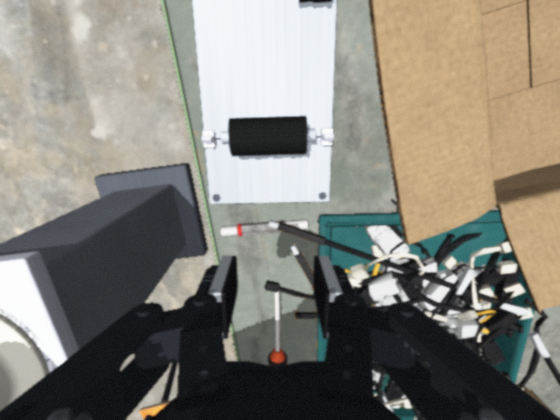

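View pics/s7.png

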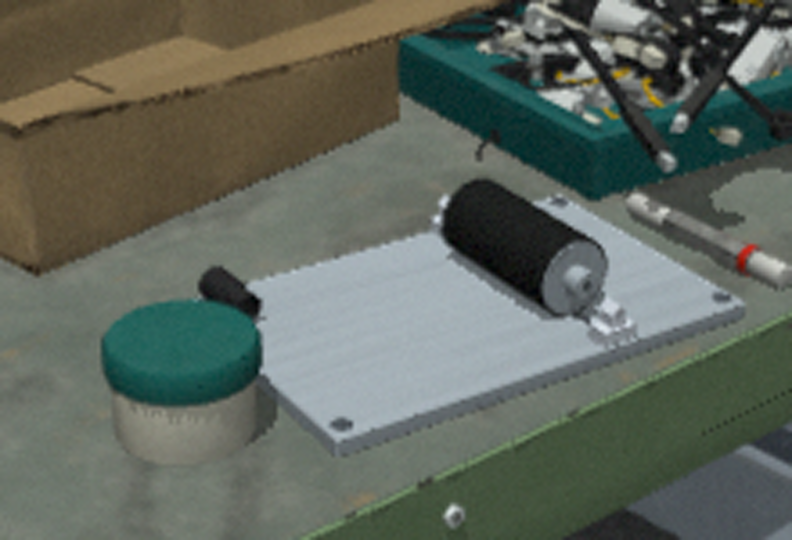

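The wrist view shows the roller over u 229–307, v 116–155, with posts at about (208,138) and (327,137). It lies close to the line. Measuring the remainder.

```bash
python3 - <<'E'
from roll import *
f=np.load('/tmp/w7.npz');im=f['im'];pos,rot=f['pos'],f['rot']
for s,v in((1,(105,130)),(-1,(142,168))):
    r,c=axis(im,pos,rot,234,303,*v,side=s);print(s,r[0],c.mean(0),togo(c))
save('w7z.png',cv2.resize(im[95:215,190:345],None,fx=5,fy=5,interpolation=cv2.INTER_CUBIC))
# plate right-end edge angle
g=cv2.cvtColor(im,cv2.COLOR_RGB2GRAY).astype(float);P=[]
for u in range(222,318):
    w=g[185:215,u];k=np.argmax(w[:-1]-w[1:]);P.append([u,185+k+.5])
W=wcast(pos,rot,P,.01);print('plate end',line_fit(W[:,:2]))
E
```

```text
1 -5.9642086 [0.49431732 0.27471301] 3.0964841662149114
-1 -6.097065 [0.4930977  0.27428905] 2.539222388624894
plate end (np.float32(-6.7908916), (np.float32(0.46938187), np.float32(0.19784817)))
```

View pics/w7z.png

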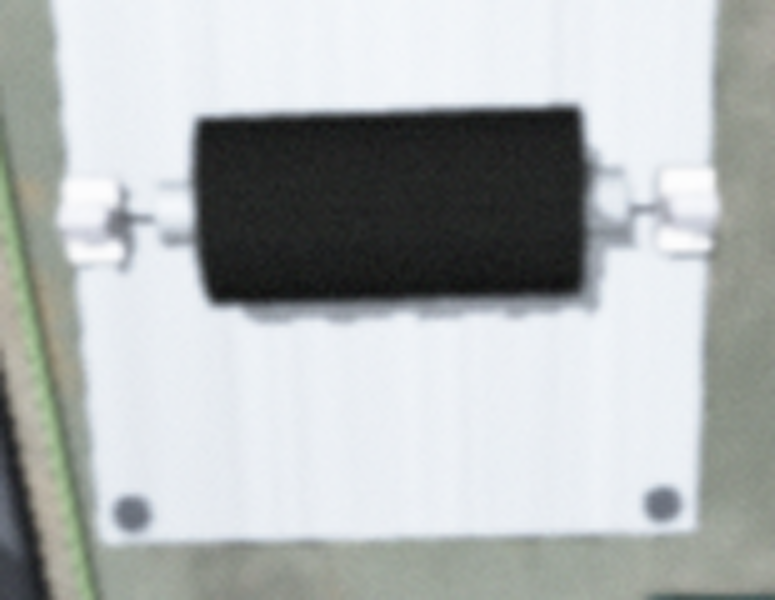

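```bash
python3 - <<'E'
from roll import *
f=np.load('/tmp/w7.npz');im=f['im'];pos,rot=f['pos'],f['rot']
z=lambda u,v:[190+(u+.5)/5-.5,95+(v+.5)/5-.5]
g=cv2.cvtColor(im,cv2.COLOR_RGB2GRAY).astype(float)
def cm(u):
    w=g[130:146,u];q=np.clip(np.median(w)-w-8,0,None);return [u,130+(np.arange(16)*q).sum()/q.sum()]
for us in((217,218,219,220),(317,318,319,320)):
    print([cm(u) for u in us])
L=wcast(pos,rot,[z(145,217),z(645,208)],.01);print(L,L.mean(0))
r,c=axis(im,pos,rot,234,303,105,130);r2,c2=axis(im,pos,rot,234,303,142,168,side=-1)
print(togo(c,L.mean(0)[:2]),togo(c2,L.mean(0)[:2]))
a=np.radians(-6.5);e=np.array([np.cos(a),np.sin(a)])
S=wcast(pos,rot,[z(157,212),z(630,204)],.03)[:,:2];Pm=wcast(pos,rot,[z(92,217),z(687,208)],.022)[:,:2]
print('lateral shaft mid - post mid',(S.mean(0)-Pm.mean(0))@e*1000, np.linalg.norm(S[1]-S[0]),np.linalg.norm(Pm[1]-Pm[0]))
B=wcast(pos,rot,[z(195,125),z(582,112)],.05)[:,:2];print((B.mean(0)-Pm.mean(0))@e*1000,np.linalg.norm(B[1]-B[0]),B)
E
```

```text
[[217, np.float64(138.41573033707866)], [218, np.float64(138.41379310344828)], [219, np.float64(138.38655462184875)], [220, np.float64(138.4857142857143)]]
[[317, np.float64(136.59183673469389)], [318, np.float64(136.44444444444446)], [319, np.float64(136.36607142857142)], [320, np.float64(136.29090909090908)]]
[[0.43684165 0.27923664 0.01      ]
 [0.5505226  0.26599001 0.01      ]] [0.49368212 0.27261333 0.01      ]
2.1574015368841377 1.6001397592941204
lateral shaft mid - post mid 1.0952830527754316 0.10205498222381144 0.1315668333153304
0.9810255201799236 0.07719390516898954 [[0.45763893 0.29710509]
 [0.53443653 0.28929307]]
```

About 2 mm is left, the angle is within about 0.5°, and the side offset is about 1 mm. One short final stroke will close it.

Call:
servo_tool(steps=[{"x": 0.6,"y": 30,"z": -40,"yaw": 1},{"x": 0.6,"y": 60,"z": -90,"yaw": 2},{"x": 0.6,"y": 60,"z": -140,"yaw": 3},{"x": 0.6,"y": 60,"z": -160,"yaw": 3},{"x": 0.6,"y": 60,"z": -165,"yaw": 3},{"x": 0.6,"y": 60,"z": -165,"yaw": 3}])

```text
time: 16.2
ee_pos: [0.4929, 0.2769, 0.0734]
tcp_rot: [-179.9, -0.2, 85.5]
wrist_force: [0.9, -0.3, 0.8]
opening: 0.0403
```

Call:
servo_tool(steps=[{"x": 0,"y": 0,"z": -2,"yaw": 0},{"x": 0,"y": 0,"z": -3.5,"yaw": 0},{"x": 0,"y": 0,"z": -4.5,"yaw": 0},{"x": -0.3,"y": -1.5,"z": -4.5,"yaw": -1},{"x": -0.6,"y": -3,"z": -4.5,"yaw": -2},{"x": -0.8,"y": -4.2,"z": -4.5,"yaw": -3},{"x": -0.8,"y": -4.2,"z": -4.5,"yaw": -4},{"x": -0.8,"y": -4.2,"z": -4.5,"yaw": -4},{"x": -0.8,"y": -4.2,"z": 0,"yaw": -4},{"x": -0.8,"y": -4.2,"z": 10,"yaw": -4}])

```text
time: 17.45
ee_pos: [0.4918, 0.2725, 0.0836]
tcp_rot: [-179.9, -0.2, 81.5]
wrist_force: [-0.2, 0.5, -0.2]
opening: 0.0399
```

Call:
servo_tool(steps=[{"x": 0,"y": -10,"z": 50,"yaw": 1},{"x": 0,"y": -40,"z": 110,"yaw": 2},{"x": 0,"y": -60,"z": 150,"yaw": 2},{"x": 0,"y": -60,"z": 160,"yaw": 2},{"x": 0,"y": -60,"z": 160,"yaw": 2},{"x": 0,"y": -60,"z": 160,"yaw": 2}])

```text
time: 18.2
ee_pos: [0.4914, 0.2128, 0.2419]
tcp_rot: [-179.7, -0.1, 83.5]
wrist_force: [0.4, -0.2, -0.2]
opening: 0.0401
```

```bash
python3 - <<'E'
from roll import *
o=get_obs();print(o['ee_pos'],o['tcp_rot'],o['qd'].round(2))
im,d=camera('wrist');save('w8.png',im);np.savez('/tmp/w8.npz',im=im,d=d,pos=o['ee_pos'],rot=o['tcp_rot'])
save('w8z.png',cv2.resize(im[85:225,190:345],None,fx=4.2,fy=4.2,interpolation=cv2.INTER_CUBIC))
im,d=camera('scene');save('s8.png',cv2.resize(im[150:300,180:400],None,fx=3.6,fy=3.6,interpolation=cv2.INTER_CUBIC))
E
```

```text
[0.49140033 0.21279818 0.24190092] [-1.79742880e+02 -1.06387905e-01  8.34966211e+01] [ 0.11  0.29 -0.31  0.13 -0.11 -0.04]
```

View pics/w8z.png

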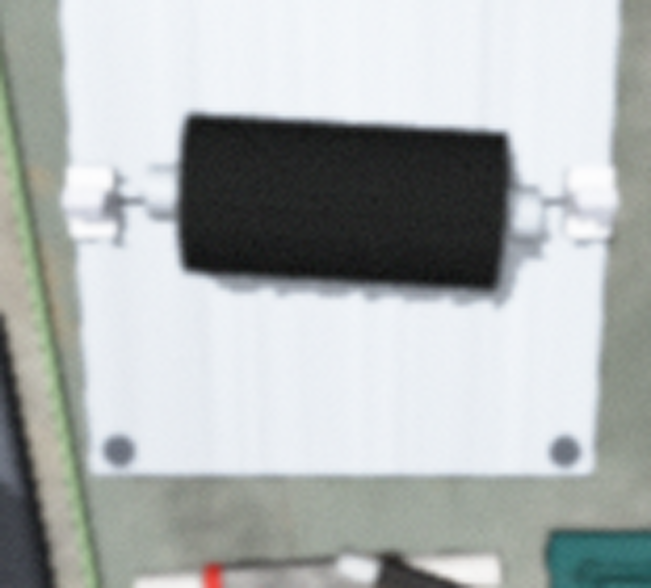

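View pics/s8.png

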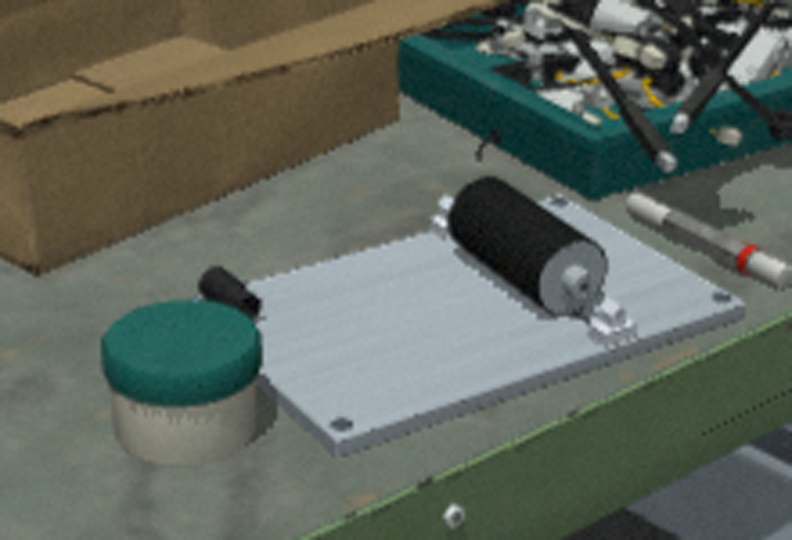

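The final yaw turned the roller too far: in the wrist view its right end is visibly lower, by about 3°. Measuring so I can correct it.

```bash
cat > meas.py <<'E'
import sys
from roll import *
def meas(fn,vt,vb,us,ul,ur,vl):
    f=np.load(fn);im=f['im'];pos,rot=f['pos'],f['rot']
    g=cv2.cvtColor(im,cv2.COLOR_RGB2GRAY).astype(float)
    def cm(u):
        w=g[vl[0]:vl[1],u];q=np.clip(np.median(w)-w-8,0,None);return [u,vl[0]+(np.arange(len(w))*q).sum()/q.sum()]
    A=[cm(u) for u in ul];B=[cm(u) for u in ur];print(A,B)
    L=wcast(pos,rot,[np.median(A,0),np.median(B,0)],.01);la=np.degrees(np.arctan2(*(L[1]-L[0])[1::-1]))
    print('line ang',la,L.mean(0))
    for s,v in((1,vt),(-1,vb)):
        r,c=axis(im,pos,rot,us[0],us[1],*v,side=s);print(s,'roller ang',r[0],c.mean(0),'togo',togo(c,L.mean(0)[:2]))
E
python3 - <<'E'
from meas import *
meas('/tmp/w8.npz',(103,128),(142,166),(239,306),(219,220,221),(321,322,323),(125,142))
f=np.load('/tmp/w8.npz');pos,rot=f['pos'],f['rot']
z=lambda u,v:[190+(u+.5)/4.2-.5,85+(v+.5)/4.2-.5]
a=np.radians(-6.5);e=np.array([np.cos(a),np.sin(a)])
S=wcast(pos,rot,[z(146,193),z(544,212)],.03)[:,:2];Pm=wcast(pos,rot,[z(90,197),z(592,197)],.022)[:,:2]
print('lateral',(S.mean(0)-Pm.mean(0))@e*1000,S,np.degrees(np.arctan2(*(S[1]-S[0])[::-1])))
E
```

```text
[[219, np.float64(133.95172413793102)], [220, np.float64(132.58585858585857)], [221, np.float64(132.512)]] [[321, np.float64(133.23214285714286)], [322, np.float64(132.59047619047618)], [323, np.float64(132.56190476190477)]]
line ang -6.555840287387163 [0.49282106 0.27260755 0.01      ]
1 roller ang -9.784812 [0.49445212 0.27273589] togo 0.3093518429017413
-1 roller ang -9.77614 [0.49415069 0.2721893 ] togo -0.2674315932471588
lateral 1.3016400013351117 [[0.44364761 0.28141642]
 [0.54473746 0.26504093]] -9.201384508113355
```

The centre is on the line (±0.3 mm) but the angle is −9.78° and needs to be −6.56°. The roller followed the fingers almost one to one when twisted in place, so I'll press over its middle and twist it back by +3.3°.

Call:
servo_tool(steps=[{"x": 2.8,"y": 30,"z": -40,"yaw": -1},{"x": 2.8,"y": 60,"z": -90,"yaw": -3.3},{"x": 2.8,"y": 60,"z": -140,"yaw": -3.3},{"x": 2.8,"y": 60,"z": -162,"yaw": -3.3},{"x": 2.8,"y": 60,"z": -168,"yaw": -3.3},{"x": 2.8,"y": 60,"z": -168,"yaw": -3.3}])

```text
time: 19.05
ee_pos: [0.4941, 0.2728, 0.0741]
tcp_rot: [-179.7, -0.1, 80.2]
wrist_force: [-0.3, 0.5, -1.0]
opening: 0.0403
```

Call:
servo_tool(steps=[{"x": 0,"y": 0,"z": -2,"yaw": 0},{"x": 0,"y": 0,"z": -4,"yaw": 0},{"x": 0,"y": 0,"z": -5.2,"yaw": 0},{"x": 0,"y": 0,"z": -5.2,"yaw": 1},{"x": 0,"y": 0,"z": -5.2,"yaw": 2},{"x": 0,"y": 0,"z": -5.2,"yaw": 3.4},{"x": 0,"y": 0,"z": -5.2,"yaw": 3.4},{"x": 0,"y": 0,"z": -5.2,"yaw": 3.4},{"x": 0,"y": 0,"z": -3,"yaw": 3.4},{"x": 0,"y": 0,"z": 2,"yaw": 3.4},{"x": 0,"y": 0,"z": 10,"yaw": 3.4}])

```text
time: 20.42
ee_pos: [0.4939, 0.2727, 0.0843]
tcp_rot: [-179.7, -0.1, 83.6]
wrist_force: [-0.2, -0.9, -0.3]
opening: 0.0396
```

Call:
servo_tool(steps=[{"x": -2,"y": -10,"z": 50,"yaw": 0},{"x": -2,"y": -40,"z": 110,"yaw": 0},{"x": -2,"y": -60,"z": 150,"yaw": 0},{"x": -2,"y": -60,"z": 160,"yaw": 0},{"x": -2,"y": -60,"z": 160,"yaw": 0},{"x": -2,"y": -60,"z": 160,"yaw": 0}])

```text
time: 21.18
ee_pos: [0.4916, 0.213, 0.2426]
tcp_rot: [-179.6, -0.0, 83.6]
wrist_force: [0.2, 0.7, 0.1]
opening: 0.0402
```

```bash
python3 - <<'E'
from meas import *
o=get_obs();print(o['ee_pos'],o['tcp_rot'],o['qd'].round(2))
im,d=camera('wrist');np.savez('/tmp/w9.npz',im=im,d=d,pos=o['ee_pos'],rot=o['tcp_rot'])
save('w9z.png',cv2.resize(im[85:225,190:345],None,fx=4.2,fy=4.2,interpolation=cv2.INTER_CUBIC))
im,d=camera('scene');save('s9.png',cv2.resize(im[150:300,180:400],None,fx=3.6,fy=3.6,interpolation=cv2.INTER_CUBIC))
meas('/tmp/w9.npz',(103,128),(142,166),(239,303),(219,220,221),(321,322,323),(125,142))
E
```

```text
[0.49155281 0.21303358 0.24260723] [-1.79579061e+02 -7.49616600e-03  8.36365934e+01] [ 0.02  0.19 -0.29  0.06 -0.05 -0.03]
[[219, np.float64(133.27472527472528)], [220, np.float64(133.74766355140187)], [221, np.float64(132.7863247863248)]] [[321, np.float64(132.54098360655738)], [322, np.float64(132.54761904761904)], [323, np.float64(132.54255319148936)]]
line ang -6.005878200696638 [0.49200976 0.27213909 0.01      ]
1 roller ang -9.76729 [0.49174807 0.27389104] togo 1.7118630162223634
-1 roller ang -9.66823 [0.49146146 0.27333963] togo 1.131937047512122
```

View pics/w9z.png

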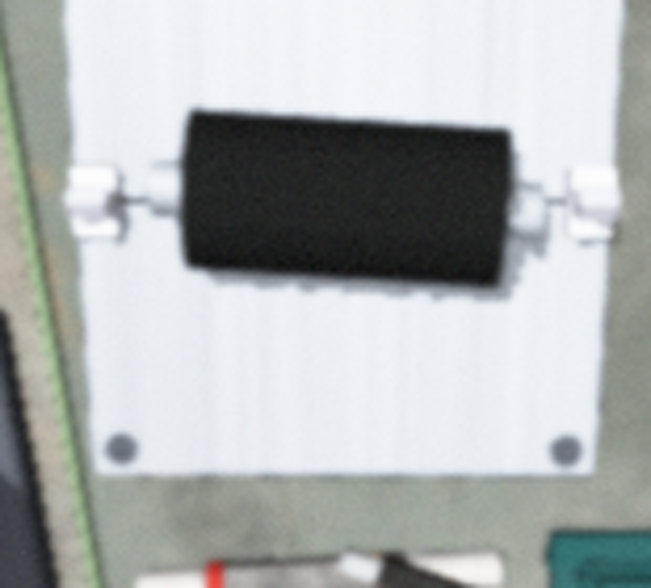

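View pics/s9.png

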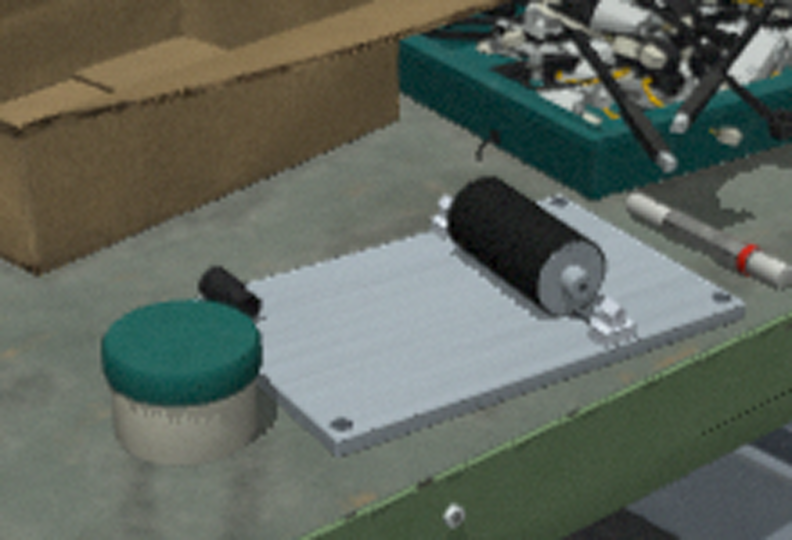

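The roller did not follow this time. Tool roll has drifted to −179.6°, so probably only one finger was loaded, and it rolled back about 1.4 mm. I'll retry with the fingers wider apart and a firmer press, and roll out the 1.4 mm in the same stroke.

Call:
servo_tool(steps=[{"x": 2.4,"y": 30,"z": -40,"yaw": -1},{"x": 2.4,"y": 61.7,"z": -90,"yaw": -3.4},{"x": 2.4,"y": 61.7,"z": -140,"yaw": -3.4},{"x": 2.4,"y": 61.7,"z": -162,"yaw": -3.4},{"x": 2.4,"y": 61.7,"z": -168,"yaw": -3.4},{"x": 2.4,"y": 61.7,"z": -168,"yaw": -3.4}], grip=47)

```text
time: 22.02
ee_pos: [0.4938, 0.2748, 0.0748]
tcp_rot: [-179.6, 0.0, 80.3]
wrist_force: [0.4, 0.1, 0.2]
opening: 0.0471
```

Call:
servo_tool(steps=[{"x": 0,"y": 0,"z": -2,"yaw": 0},{"x": 0,"y": 0,"z": -4,"yaw": 0},{"x": 0,"y": 0,"z": -6,"yaw": 0},{"x": 0,"y": 0,"z": -7,"yaw": 0},{"x": 0,"y": 0,"z": -7,"yaw": 0}])

```text
time: 22.65
ee_pos: [0.4944, 0.2753, 0.0694]
tcp_rot: [-179.7, -0.1, 80.3]
wrist_force: [-1.9, 0.1, 9.3]
opening: 0.0469
```

Call:
servo_tool(steps=[{"x": 0,"y": 0,"z": -3,"yaw": 0},{"x": -0.2,"y": -1.5,"z": -3,"yaw": 0},{"x": -0.3,"y": -2.8,"z": -3,"yaw": 0},{"x": -0.3,"y": -2.8,"z": -3,"yaw": 1},{"x": -0.3,"y": -2.8,"z": -3,"yaw": 2},{"x": -0.3,"y": -2.8,"z": -3,"yaw": 3},{"x": -0.3,"y": -2.8,"z": -3,"yaw": 3.4},{"x": -0.3,"y": -2.8,"z": -3,"yaw": 3.4}])

```text
time: 23.65
ee_pos: [0.4951, 0.2733, 0.0692]
tcp_rot: [-179.8, -0.3, 83.7]
wrist_force: [-4.2, 0.8, 16.5]
opening: 0.0466
```

Call:
servo_tool(steps=[{"x": 0,"y": 0,"z": 2,"yaw": 0},{"x": 0,"y": 0,"z": 10,"yaw": 0},{"x": -2,"y": -10,"z": 55,"yaw": 0},{"x": -2,"y": -40,"z": 115,"yaw": 0},{"x": -2,"y": -60,"z": 160,"yaw": 0},{"x": -2,"y": -60,"z": 172,"yaw": 0},{"x": -2,"y": -60,"z": 172,"yaw": 0},{"x": -2,"y": -60,"z": 172,"yaw": 0}])

```text
time: 24.65
ee_pos: [0.4927, 0.2136, 0.2394]
tcp_rot: [-179.7, -0.2, 83.7]
wrist_force: [0.9, -0.0, -0.3]
opening: 0.0471
```

```bash
python3 - <<'E'
from meas import *
o=get_obs();print(o['ee_pos'],o['tcp_rot'],o['qd'].round(2))
im,d=camera('wrist');np.savez('/tmp/w10.npz',im=im,d=d,pos=o['ee_pos'],rot=o['tcp_rot'])
save('w10z.png',cv2.resize(im[85:225,190:345],None,fx=4.2,fy=4.2,interpolation=cv2.INTER_CUBIC))
meas('/tmp/w10.npz',(103,128),(142,166),(239,303),(219,220,221),(321,322,323),(125,142))
E
```

```text
[0.49268126 0.21357825 0.23936822] [-179.71137986   -0.20214803   83.687508  ] [ 0.09  0.23 -0.35  0.08 -0.12 -0.06]
[[219, np.float64(133.62244897959184)], [220, np.float64(133.60909090909092)], [221, np.float64(133.6153846153846)]] [[321, np.float64(135.66666666666666)], [322, np.float64(134.97894736842105)], [323, np.float64(134.17391304347825)]]
line ang -7.102186190988722 [0.49369101 0.2720359  0.01      ]
1 roller ang -6.5339975 [0.49315645 0.27281523] togo 0.7148936048278186
-1 roller ang -6.425866 [0.49292322 0.27239083] togo 0.26713423230081307
```

View pics/w10z.png

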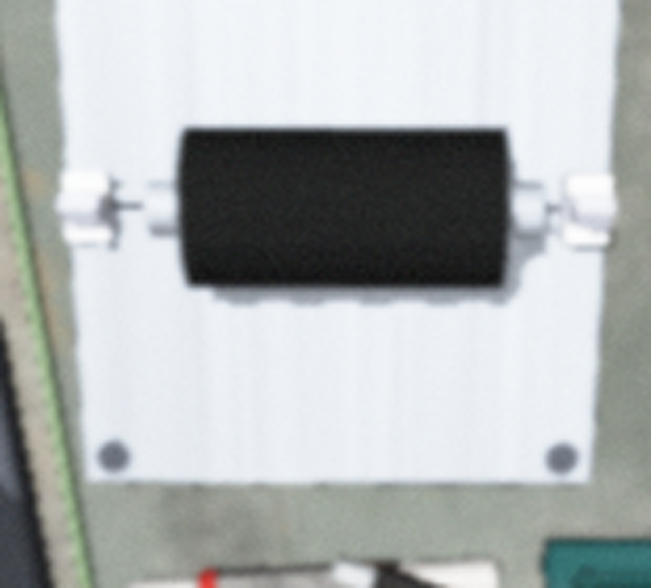

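```bash
python3 - <<'E'
from roll import *
f=np.load('/tmp/w10.npz');im=f['im'];pos,rot=f['pos'],f['rot']
g=cv2.cvtColor(im,cv2.COLOR_RGB2GRAY)
print(g[136,200:345].tolist())
z=lambda u,v:[190+(u+.5)/4.2-.5,85+(v+.5)/4.2-.5]
a=np.radians(-6.5);e=np.array([np.cos(a),np.sin(a)])
c=lambda l,h:wcast(pos,rot,l,h)[:,:2]
S=c([z(147,207),z(545,207)],.03);Pi=c([z(112,205),z(567,205)],.022);Po=c([z(62,205),z(613,205)],.025);B=c([z(182,130),z(508,130)],.045)
for n,x in(('shaft',S),('postin',Pi),('postout',Po),('body',B)):print(n,x.mean(0)@e*1000,np.linalg.norm(x[1]-x[0])*1000)
E
```

```text
[155, 158, 162, 168, 184, 199, 210, 213, 212, 212, 212, 208, 198, 168, 137, 130, 132, 151, 194, 224, 234, 236, 237, 235, 231, 229, 227, 227, 227, 227, 217, 188, 125, 66, 37, 39, 34, 35, 40, 36, 36, 35, 39, 41, 35, 34, 36, 38, 38, 37, 33, 36, 33, 38, 34, 37, 35, 34, 39, 39, 34, 37, 37, 38, 33, 39, 36, 40, 38, 35, 35, 38, 39, 38, 36, 37, 32, 40, 36, 37, 38, 37, 36, 38, 35, 37, 36, 40, 37, 40, 36, 38, 40, 41, 34, 36, 33, 38, 35, 33, 38, 32, 35, 39, 37, 39, 34, 37, 36, 39, 68, 113, 169, 210, 228, 232, 233, 233, 226, 207, 193, 210, 223, 214, 216, 208, 192, 203, 216, 217, 220, 219, 218, 222, 219, 209, 190, 171, 162, 163, 152, 155, 154, 153, 152]
shaft 461.12430111493524 101.67838130317223
postin 459.2939748261201 118.98774871315318
postout 458.8097558913885 142.82588098566853
body 461.1341952810845 78.13393567281895
```

The roller is square (−6.5° against −6.6° for the line) and within about 0.5 mm of the line. Its side offset is about 2 mm, against 10 mm of gap at each shaft end. I'll leave that, since fixing it would mean dragging the roller. One last look to check that it is at rest and where the seam is.

```bash
python3 - <<'E'
from meas import *
o=get_obs()
im,d=camera('wrist');np.savez('/tmp/w11.npz',im=im,d=d,pos=o['ee_pos'],rot=o['tcp_rot'])
meas('/tmp/w11.npz',(103,128),(142,166),(239,303),(219,220,221),(321,322,323),(125,142))
im,d=camera('scene');save('s11.png',cv2.resize(im[150:300,180:400],None,fx=3.6,fy=3.6,interpolation=cv2.INTER_CUBIC));print(get_obs()['time'])
E
```

```text
[[219, np.float64(133.69306930693068)], [220, np.float64(133.61607142857142)], [221, np.float64(133.55172413793105)]] [[321, np.float64(135.46724890829694)], [322, np.float64(134.4227642276423)], [323, np.float64(133.87777777777777)]]
line ang -6.792032875847256 [0.4935747  0.27229504 0.01      ]
1 roller ang -6.438895 [0.49302931 0.27280325] togo 0.44424523524797127
-1 roller ang -6.3201413 [0.49279978 0.27236843] togo -0.013445534758515404
24.8
```

View pics/s11.png

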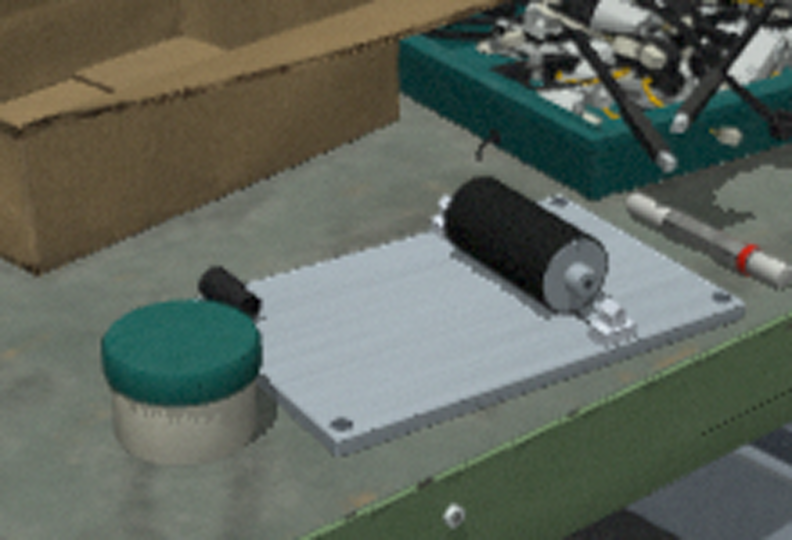

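The roller is at rest on the line, no seam shows on its upper half, and the cap, pot and gauge haven't moved. Handing in.

```bash
python3 -c "
from workcell import job_done;print(job_done())"
```

```text
the job is handed in; nothing more can be done
None
```

The roller is on the scribed line, square and at rest, with the arm clear. I handed in the job at about 25 s. I rolled it about 71 mm in five light crown strokes and one short finishing stroke, stepping the fingertips back between strokes. It was never gripped or lifted.

- **Position and angle:** in the last two wrist pictures the roller lay within about 0.5 mm of the line. Its axis was within about 0.5° of the line, and it had not moved between the two pictures.
- **Seam:** 71 mm of rolling is about 200°, so the seam should be in the lower half. No camera showed it on the upper half, but I did not see it underneath directly.
- **Other items:** the end cap, grease pot and plug gauge look unmoved in the pictures.

What did not go cleanly:
- **Skew:** the yaw I added to the finishing stroke left the roller about 3° off square. My first attempt to correct it failed and rolled the roller back about 1.4 mm. A second press, with the fingers wider apart, squared it by twisting it on the plate, so that small correction was a scrub and not rolling.
- **Side offset:** along the line it sits roughly 2 mm off the middle between the posts, towards the far one. I left it there because correcting it would have meant dragging the roller.

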